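# Bring the red-lidded sample jar to the front of the drawer carousel

## Robot

A 7-joint arm with a two-finger parallel gripper is mounted at the origin on the work surface. World frame = base frame: x ahead of the robot, y to its left, z up, the work surface at z = 0. Lengths are in m, angles in rad, forces in N, time in s.
With the tool pointing down it reaches from about 0.4 to 0.85 m from the base axis. Payload 10.4 kg.
Tool frame: the origin (TCP) lies at the very end of the fingers, on their centre line; the grasp point (between the pads) lies 19 mm behind it; z points along the fingers, y is the line along which they close (so a half turn about z gives the same grasp; the last joint's range is limited). The gripper opens to 85 mm and grips with 20 to 120 N. Pads are 22 mm wide; open, the fingers measure 114 mm over their backs; the gripper's body (76 mm by 85 mm) begins 54 mm behind the grasp point. The pads swing forward as they close: fully open they stand 13 mm farther back than shut.
Start: joints at [-1.211, 0.332, -0.065, 1.46, 0.022, 1.35, -0.088], TCP at [0.233, 0.58, 0.231] pointing down, gripper open.
Joint ranges: [-2.6, 2.6], [-0.5, 2.12], [-1.47, 1.34], [0.16, 2.42], [-1.27, 4.41], [0.06, 2.06], [-2.6, 2.6]. Speed limits (rad/s): [2.22, 2.22, 2.79, 2.79, 3.14, 3.14, 3.14].

## Interface

Orientations are given as a unit quaternion [x, y, z, w].
In Python, from workcell import * gives the robot as it stands.
- The arm moves only by the tool step_arm, never from a script. Its argument "commands" is one flat list of numbers, 7 for each row, row after row: the finger opening in mm, from 0 to 85.4, then the shift along the world's x, y, z as a fraction of full scale, then the turn, a rotation vector about the world's x, y, z as a fraction of full scale. A call has exactly 10 rows; each row is the pose to reach, as a shift and turn from the pose commanded when the call began, turning the shorter way round; what a row does not reach only later rows make up. Full scale, the value 1, is 0.6 m for a shift and pi rad for a turn. A row lasts 1/8 s, in which the tool goes at most 62.5 mm and 10.7 degrees, less where a joint would pass 70% of its speed; a pose out of reach is approached as far as the arm can. A call with a number of a shift or a turn outside -1 to 1 is refused whole. A call with a gripper value outside its range is refused whole. The fingers move at their own pace and stop on an object; "squeeze" is the grip in N (left out, the last holds). Time passes only in rows, so rows that repeat a pose let the fingers close, or fill a call up. It gives the time, the measured TCP pose, the force, the opening and the grip force at its end, in the units of the state.
- get_obs(): the state, without advancing time (a new reading comes with each control period).
- camera(name): name is "side" or "top"; returns the picture (420x560x3 uint8, red, green, blue); there is no depth.
- camera_params(name): a dict with "mtx" (3x3 intrinsics, pixels), "extrinsics" (4x4, takes a point from world to camera coordinates). Camera axes: x right, y down, z forward; pixel columns grow to the right and rows downward; lengths in m; the calibration is good to about 2 mm. A picture is of the moment at which its call begins. camera_params takes no time and is no camera call.
- hand_in(): hands the job in; it is judged then, once.
The state is a dict: "clock": time; "joint_pos": joint angles; "joint_velocities": joint speeds; "tau": joint torques, N m; "position": TCP position; "ee_rot": TCP orientation; "ft_force": force on the tool from outside, world axes, zero at the start; "torque": the same for the moment, N m; "grip_width": opening from 0.0 (shut) to 1.0 (fully open); "grasp_force": force on a finger pad.
Only numpy, scipy, OpenCV 4.12 (cv2) and the standard library are available. Lean on these libraries where they do the work, as an engineer would, in place of code of your own. Each camera call takes 0.05 s, during which the arm holds its last target. There are 200 camera calls.

## Task

In the goods-inwards store, pull the drawer of the blue sample cabinet all the way out by its handle, then turn the jar carousel inside it until the jar with the red lid stands at the front, in line with the yellow mark in the middle of the drawer's front panel. Finish while holding the carousel still there with the gripper: do not let go. Leave the other things on the bench where they are.

Things in the scene. Friction and masses are not known exactly. Their poses are not given: they have to be found in the camera images.
- cabinet_front (a point): blue cabinet standing on the bench, 260 x 260 mm, 155 high, with a clear window in its top; fixed. This point: middle of its top's front edge, axes of the cabinet: its front faces its own -x, z up. The drawer slides out along the cabinet's -x
- drawer (a joint): how far the drawer is out, m: 0 closed, 0.19 at the stop (fully out). It runs stiffly (about 3 N) and stays where it is left; it may start slightly ajar
- drawer_handle (a point): middle of the drawer's handle: a horizontal round steel bar, 12 mm thick, 110 long, along the cabinet's y, 130 mm above the bench, its centre line 40 mm in front of the drawer's panel; a 34 mm gap behind it, open above and below (end posts only). The panel's top edge is 143 mm above the bench. Axes as the cabinet's
- carousel: black disc 176 mm across in the drawer, on an upright bearing: turns freely either way (0.025 N m friction), no stops, stays where left. Carries five fixed jars and, on its axis, a bar knob. Origin on the axis, at the disc's underside, 28 mm above the bench. The red jar lies on its own -x: the jar is at the front when its axes are parallel to the cabinet's
- carousel_grip (a point): on the carousel's axis, at the height to grip its knob, 122 mm above the bench: a black bar 50 mm long (carousel's x), 14 thick (its y), standing clear above the jars, from 100 to 140 mm above the bench. The axis is 155 mm behind the handle's centre line; drawer fully out, it is 90 mm in front of the cabinet. Axes as the carousel's
- red_jar (a point): centre of the top of the red lid, 86 mm above the bench, 62 mm from the carousel's axis along its -x. Red lid and red band; the other four jars have white lids. Jars are 37 mm across and 50 tall, fixed at 72 degree steps, all 62 mm from the axis
- front_spot (a point): point of the drawer where the red lid's centre belongs: 62 mm straight in front of the carousel's axis, 86 mm above the bench, in line with the yellow stripe (12 mm wide) on the middle of the drawer's front panel. Moves with the drawer
- bottle: white bottle, 52 mm across, 115 tall, blue cap, beside the cabinet; origin at its underside
- screwdriver: orange-handled screwdriver, 190 mm long, lying beside the open path of the drawer; origin at the underside, mid-length
- tape_roll: cardboard-coloured ring, 64 mm across, 24 high, lying beside the cabinet; origin at its underside
- carton: closed cardboard carton 130 x 110 x 90 mm; origin at its underside
- parts_bin: empty green open bin 150 x 110 x 60 mm; origin at its underside
- mug: white mug, 80 mm across, 90 tall; origin at its underside
- filter: white filter cartridge with a blue band, 60 mm across, 90 tall, standing; origin at its underside

How it is judged:
By the outcome, as a careful person would: the job done as asked, in the order asked, and still so for the second after the job is handed in, while the arm keeps its last pose, push and grip.
It also fails if it takes over 72 s, if anything falls off the work surface, if the arm or the gripper's body presses on something with over 40 N, if the wrist force passes 120 N, or if a joint passes its speed limit or range.

## Working session

There is one attempt and no reset: what is moved stays moved. The work goes in short steps, Python scripts to look and compute and a tool call to move; the robot and the scene stay as the last step left them, time stands still between calls to the robot, and variables do not carry over. Pictures are saved under pics/ and viewed, at most 10 in all, crops included, and the job is handed in when it is done.

Besides the shell and the picture viewer there is one more tool, called by a JSON object that holds its "name" and its "arguments", one argument or row to a line. step_arm: Moves the arm, as the interface text tells. Its arguments: {"type":"object","properties":{"commands":{"type":"array","items":{"type":"number"}},"squeeze":{"type":"number"}},"required":["commands"]}

```bash
mkdir -p pics; python3 - <<'E'
from workcell import *
import cv2
for n in("top","side"):
    cv2.imwrite(f"pics/{n}0.png",camera(n)[:,:,::-1]); p=camera_params(n); print(n,p["mtx"].round(1).tolist(),p["extrinsics"].round(4).tolist())
o=get_obs(); print({k:o[k] for k in("clock","position","ee_rot","grip_width","ft_force")})
E
```

```text
top [[387.5, 0.0, 280.1], [0.0, 387.5, 208.2], [0.0, 0.0, 1.0]] [[0.0515, -0.9987, -0.0021, -0.0328], [-0.9771, -0.05, -0.2067, 0.6089], [0.2063, 0.0127, -0.9784, 1.2313], [0.0, 0.0, 0.0, 1.0]]
side [[383.0, 0.0, 275.5], [0.0, 383.0, 210.9], [0.0, 0.0, 1.0]] [[0.8624, -0.5057, -0.0223, -0.5176], [-0.321, -0.5122, -0.7966, 0.2838], [0.3915, 0.6941, -0.6041, 1.0646], [0.0, 0.0, 0.0, 1.0]]
{'clock': 0.1, 'position': array([0.23333099, 0.57943757, 0.23061422]), 'ee_rot': array([ 1.90241082e-01,  9.81737195e-01, -6.33074393e-04, -1.03269174e-04]), 'grip_width': 1.0015839623461285, 'ft_force': array([ 0.66882731, -0.06554833,  0.17497155])}
```

View pics/top0.png

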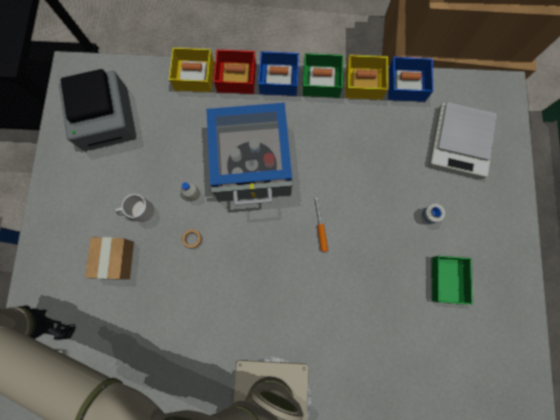

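View pics/side0.png

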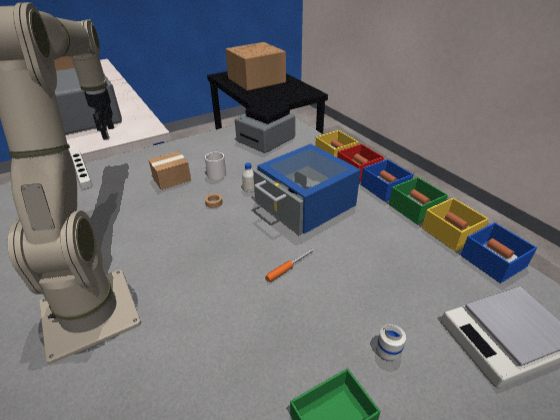

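The top view shows the cabinet at about (250,145), with the handle at (252,203) and the red lid at (269,160). The drawer is slightly ajar. I'll enlarge the top view.

```bash
cat >h.py <<'E'
from workcell import *
import numpy as np, cv2
def ray(n,u,v,z):
    p=camera_params(n);K=p["mtx"];E=p["extrinsics"];R=E[:3,:3];c=-R.T@E[:3,3]
    d=R.T@np.linalg.inv(K)@[u,v,1]; return c+d*(z-c[2])/d[2]
def crop(n,f,x0,y0,w,h,s):
    im=camera(n)[y0:y0+h,x0:x0+w,::-1]; cv2.imwrite(f,cv2.resize(im,None,fx=s,fy=s,interpolation=cv2.INTER_CUBIC))
E
python3 -c "
from h import *
crop('top','pics/c1.png',195,95,110,125,4.8)"
```

```text
(no output)
```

View pics/c1.png

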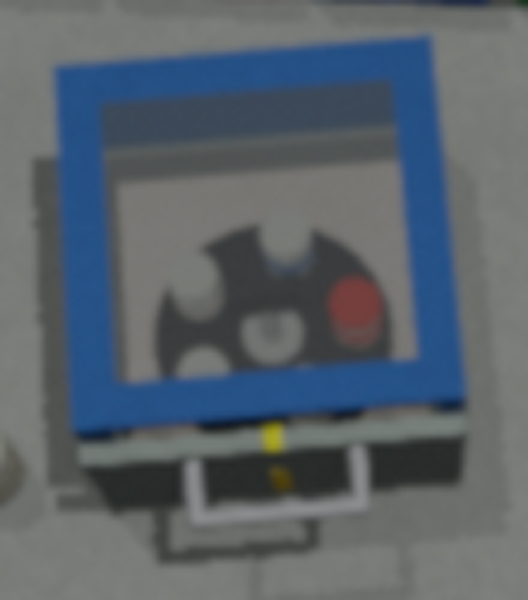

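The crop shows the roof corners at (55,68), (430,38), (467,402) and (75,432). The handle bar runs from (193,519) to (367,507), the yellow mark is at (273,437), the red lid at (355,303) and the knob at about (273,330).

```bash
python3 - <<'E'
from h import *
P=lambda a,b,z:ray('top',195+a/4.8-.4,95+b/4.8-.4,z)
c=[P(*q,.155) for q in((55,68),(430,38),(467,402),(75,432))]
for q in c:print(q.round(4))
for i in range(4):
    d=c[(i+1)%4]-c[i];print(np.linalg.norm(d).round(4),np.degrees(np.arctan2(d[1],d[0])).round(1))
f=(c[2]+c[3])/2;print('front',f)
h=[P(193,519,.130),P(367,507,.130)];print('handle',h,(h[0]+h[1])/2, np.linalg.norm(h[0]-h[1]))
print('yellow',P(273,437,.143));print('red',P(355,303,.086))
E
```

```text
[0.9109 0.2569 0.155 ]
[0.946  0.0021 0.155 ]
[ 0.6883 -0.0349  0.155 ]
[0.6549 0.2204 0.155 ]
0.2572 -82.2
0.2603 -171.8
0.2575 97.5
0.2586 8.1
front [0.67159544 0.09274971 0.155     ]
handle [array([0.60606887, 0.14217745, 0.13      ]), array([0.62008363, 0.02761834, 0.13      ])] [0.61307625 0.08489789 0.13      ] 0.11541318119558547
yellow [0.66131802 0.09183582 0.143     ]
red [0.77687109 0.0460114  0.086     ]
```

{"name": "step_arm", "arguments": {
  "commands": [85, 0.05, -0.065, 0, 0, 0, -0.03, 85, 0.12, -0.156, 0, 0, 0, -0.06, 80, 0.19, -0.247, 0, 0, 0, -0.09, 70, 0.26, -0.338, 0, 0, 0, -0.13, 60, 0.33, -0.43, 0, 0, 0, -0.17, 50, 0.4, -0.52, 0, 0, 0, -0.21, 40, 0.47, -0.611, 0, 0, 0, -0.25, 36, 0.53, -0.69, 0, 0, 0, -0.28, 36, 0.59, -0.767, 0, 0, 0, -0.31, 36, 0.633, -0.823, 0, 0, 0, -0.334],
  "squeeze": 40
}}

```text
clock: 1.4
position: [0.6073, 0.0934, 0.2313]
ee_rot: [0.657, 0.754, 0.0, -0.0]
ft_force: [-0.0, 1.0, 0.6]
grip_width: 0.424
grasp_force: 0.0
```

```bash
python3 - <<'E'
from h import *
o=get_obs();print(o['clock'],o['position'],o['ee_rot'],o['grip_width'],o['joint_pos'].round(2))
crop('side','pics/s1.png',220,100,160,130,4.8)
E
```

```text
1.4 [0.6072579  0.09336107 0.23133181] [ 6.57270112e-01  7.53655081e-01  1.36281610e-04 -6.20278386e-06] 0.4237208211276842 [-0.56  0.32  0.43  1.51 -0.13  1.34  0.01]
```

View pics/s1.png

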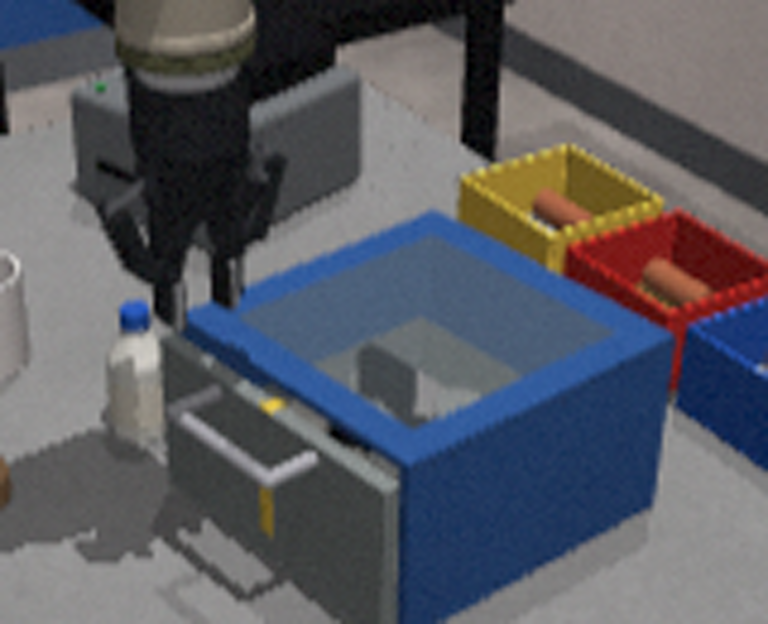

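The side crop shows the bar from about (183,417) to (268,481), with the gripper above and behind it. I'll check the handle against this view, then descend.

```bash
python3 - <<'E'
from h import *
h=[ray('side',220+a/4.8-.4,100+b/4.8-.4,.130) for a,b in((183,417),(268,481))]
print(h,(h[0]+h[1])/2);print(get_obs()['position'])
E
```

```text
[array([0.61087024, 0.13325291, 0.13      ]), array([0.62254858, 0.03268652, 0.13      ])] [0.61670941 0.08296972 0.13      ]
[0.61055309 0.08394131 0.23109023]
```

{"name": "step_arm", "arguments": {
  "commands": [36, 0.002, 0, -0.02, 0, 0, 0, 36, 0.002, 0, -0.05, 0, 0, 0, 36, 0.002, 0, -0.08, 0, 0, 0, 36, 0.002, 0, -0.11, 0, 0, 0, 36, 0.002, 0, -0.14, 0, 0, 0, 36, 0.002, 0, -0.17, 0, 0, 0, 36, 0.002, 0, -0.19, 0, 0, 0, 36, 0.002, 0, -0.2, 0, 0, 0, 36, 0.002, 0, -0.2, 0, 0, 0, 36, 0.002, 0, -0.2, 0, 0, 0]
}}

```text
clock: 2.7
position: [0.608, 0.0949, 0.112]
ee_rot: [0.656, 0.754, 0.0, 0.0]
ft_force: [0.7, -0.1, 0.2]
grip_width: 0.421
grasp_force: 0.0
```

{"name": "step_arm", "arguments": {
  "commands": [25, 0, 0, 0, 0, 0, 0, 20, 0, 0, 0, 0, 0, 0, 16, 0, 0, 0, 0, 0, 0, 12, 0, 0, 0, 0, 0, 0, 5, 0, 0, 0, 0, 0, 0, 5, 0, 0, 0, 0, 0, 0, 5, 0, 0, 0, 0, 0, 0, 5, 0, 0, 0, 0, 0, 0, 5, 0, 0, 0, 0, 0, 0, 5, 0, 0, 0, 0, 0, 0]
}}

```text
clock: 3.95
position: [0.6079, 0.095, 0.1117]
ee_rot: [0.656, 0.754, 0.0, 0.0]
ft_force: [1.5, 0.9, 5.4]
grip_width: 0.123
grasp_force: 39.1
```

{"name": "step_arm", "arguments": {
  "commands": [5, -0.015, -0.002, 0, 0, 0, 0, 5, -0.05, -0.007, 0, 0, 0, 0, 5, -0.09, -0.0125, 0, 0, 0, 0, 5, -0.13, -0.018, 0, 0, 0, 0, 5, -0.17, -0.0236, 0, 0, 0, 0, 5, -0.21, -0.029, 0, 0, 0, 0, 5, -0.25, -0.0347, 0, 0, 0, 0, 5, -0.28, -0.039, 0, 0, 0, 0, 5, -0.297, -0.041, 0, 0, 0, 0, 5, -0.297, -0.041, 0, 0, 0, 0]
}}

```text
clock: 5.2
position: [0.4301, 0.0705, 0.1118]
ee_rot: [0.656, 0.754, 0.001, 0.001]
ft_force: [6.8, 0.7, 1.3]
grip_width: 0.127
grasp_force: 41.7
```

{"name": "step_arm", "arguments": {
  "commands": [5, -0.003, 0, 0, 0, 0, 0, 5, -0.006, -0.001, 0, 0, 0, 0, 5, -0.009, -0.001, 0, 0, 0, 0, 5, -0.012, -0.002, 0, 0, 0, 0, 5, -0.015, -0.002, 0, 0, 0, 0, 5, -0.015, -0.002, 0, 0, 0, 0, 5, -0.015, -0.002, 0, 0, 0, 0, 5, -0.015, -0.002, 0, 0, 0, 0, 5, -0.015, -0.002, 0, 0, 0, 0, 5, -0.015, -0.002, 0, 0, 0, 0]
}}

```text
clock: 6.45
position: [0.4298, 0.0705, 0.1123]
ee_rot: [0.656, 0.754, 0.008, 0.007]
ft_force: [62.7, 9.0, -52.8]
grip_width: 0.123
grasp_force: 39.2
```

The arm is against the stop: 63 N and no further motion. I'll back off the push, then open.

{"name": "step_arm", "arguments": {
  "commands": [5, 0.005, 0.001, 0, 0, 0, 0, 5, 0.01, 0.001, 0, 0, 0, 0, 5, 0.014, 0.002, 0, 0, 0, 0, 5, 0.014, 0.002, 0, 0, 0, 0, 5, 0.014, 0.002, 0, 0, 0, 0, 12, 0.014, 0.002, 0, 0, 0, 0, 20, 0.014, 0.002, 0, 0, 0, 0, 30, 0.014, 0.002, 0, 0, 0, 0, 36, 0.014, 0.002, 0, 0, 0, 0, 36, 0.014, 0.002, 0, 0, 0, 0]
}}

```text
clock: 7.7
position: [0.4285, 0.0702, 0.1112]
ee_rot: [0.656, 0.754, -0.0, -0.0]
ft_force: [0.7, -0.6, -0.3]
grip_width: 0.422
grasp_force: 0.0
```

{"name": "step_arm", "arguments": {
  "commands": [36, 0, 0, 0.01, 0, 0, 0, 36, 0, 0, 0.04, 0, 0, 0, 36, 0, 0, 0.08, 0, 0, 0, 36, 0, 0, 0.12, 0, 0, 0, 36, 0, 0, 0.16, 0, 0, 0, 36, 0, 0, 0.2, 0, 0, 0, 36, 0, 0.06, 0.2, 0, 0, 0, 36, 0, 0.14, 0.2, 0, 0, 0, 36, 0, 0.22, 0.2, 0, 0, 0, 36, 0, 0.25, 0.2, 0, 0, 0]
}}

```text
clock: 8.95
position: [0.4281, 0.223, 0.2315]
ee_rot: [0.655, 0.756, -0.0, -0.0]
ft_force: [-0.2, -0.6, 0.4]
grip_width: 0.421
grasp_force: 0.0
```

```bash
python3 - <<'E'
from h import *
o=get_obs();print(o['clock'],o['position'],o['ee_rot'],o['ft_force'])
crop('top','pics/c2.png',190,150,120,125,4.8)
E
```

```text
8.95 [0.42807906 0.22299704 0.23146999] [ 6.55120163e-01  7.55524695e-01 -9.76455079e-06 -8.18866696e-05] [-0.23517216 -0.63751109  0.42116496]
```

View pics/c2.png

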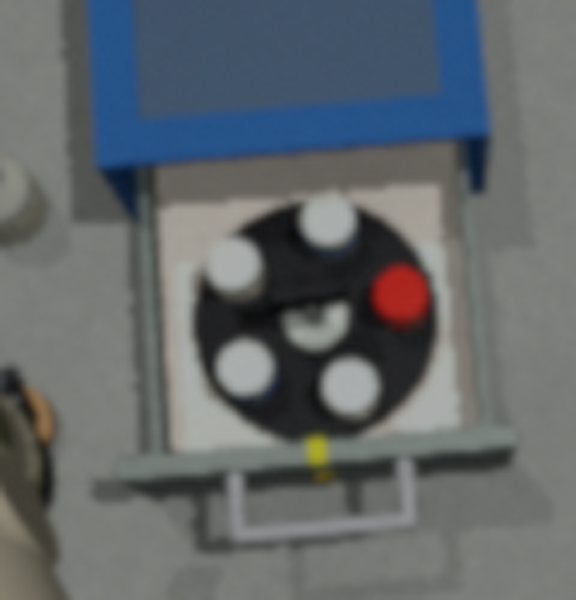

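The drawer is open. Lid centres are at (329,220), (235,264), (246,366), (350,385) and red (400,295). The handle runs from (235,535) to (410,521), and the yellow mark is at (317,450).

```bash
cat >m.py <<'E'
from h import *
def meas(l,h,y,x0,y0,s=4.8):
    P=lambda q,z:ray('top',x0+q[0]/s-.4,y0+q[1]/s-.4,z)
    L=np.array([P(q,.086) for q in l]);c=L.mean(0);print('axis',c.round(4),'radii',np.linalg.norm(L-c,axis=1).round(4))
    a=np.degrees(np.arctan2(*(L-c)[:,1::-1].T));print('ang',a.round(1))
    print('fit red',(a[0]+np.mean([(a[i]-a[0]-72*k+180)%360-180 for i in range(5) for k in [round((a[i]-a[0])/72)]])).round(1))
    if h:
        H=[P(q,.13) for q in h];m=sum(H)/2;print('handle',m.round(4),'axis-handle',(c-m)[:2].round(4),np.linalg.norm((c-m)[:2]).round(4),np.degrees(np.arctan2((c-m)[1],(c-m)[0])).round(1))
    Y=P(y,.143);print('yellow',Y.round(4),'yellow from axis deg',np.degrees(np.arctan2((Y-c)[1],(Y-c)[0])).round(1))
E
python3 -c "
from m import *
meas([(400,295),(329,220),(235,264),(246,366),(350,385)],[(235,535),(411,521)],(317,445),190,150)"
```

```text
axis [0.5838 0.0806 0.086 ] radii [0.0604 0.061  0.0606 0.0607 0.0608]
ang [ -80.1   -7.3   64.3  136.3 -151.3]
fit red -79.6
handle [0.4304 0.0606 0.13  ] axis-handle [0.1534 0.02  ] 0.1547 7.4
yellow [0.482 0.067 0.143] yellow from axis deg -172.4
```

{"name": "step_arm", "arguments": {
  "commands": [45, 0.03, -0.027, 0, 0, 0, 0.004, 45, 0.08, -0.072, 0, 0, 0, 0.008, 45, 0.13, -0.117, 0, 0, 0, 0.013, 45, 0.18, -0.162, 0, 0, 0, 0.013, 45, 0.23, -0.207, 0, 0, 0, 0.013, 45, 0.26, -0.233, 0, 0, 0, 0.013, 45, 0.26, -0.233, -0.03, 0, 0, 0.013, 45, 0.26, -0.233, -0.06, 0, 0, 0.013, 45, 0.26, -0.233, -0.08, 0, 0, 0.013, 45, 0.26, -0.233, -0.08, 0, 0, 0.013]
}}

```text
clock: 10.25
position: [0.5838, 0.081, 0.1822]
ee_rot: [0.641, 0.768, -0.001, -0.001]
ft_force: [0.2, -0.1, -0.1]
grip_width: 0.532
grasp_force: 0.0
```

{"name": "step_arm", "arguments": {
  "commands": [45, 0, 0, 0, 0, 0, 0, 45, 0, 0, 0, 0, 0, 0, 45, 0, 0, 0, 0, 0, 0, 45, 0, 0, 0, 0, 0, 0, 45, 0, 0, 0, 0, 0, 0, 45, 0, 0, 0, 0, 0, 0, 45, 0, 0, 0, 0, 0, 0, 45, 0, 0, 0, 0, 0, 0, 45, 0, 0, 0, 0, 0, 0, 45, 0, 0, 0, 0, 0, 0]
}}

```text
clock: 11.5
position: [0.5848, 0.0805, 0.1834]
ee_rot: [0.641, 0.768, 0.0, 0.0]
ft_force: [-0.0, -0.5, 0.1]
grip_width: 0.527
grasp_force: 0.0
```

Well aligned. Next I descend 80 mm and close.

{"name": "step_arm", "arguments": {
  "commands": [45, 0, 0, -0.02, 0, 0, 0, 45, 0, 0, -0.05, 0, 0, 0, 45, 0, 0, -0.08, 0, 0, 0, 45, 0, 0, -0.11, 0, 0, 0, 45, 0, 0, -0.125, 0, 0, 0, 45, 0, 0, -0.134, 0, 0, 0, 45, 0, 0, -0.134, 0, 0, 0, 45, 0, 0, -0.134, 0, 0, 0, 45, 0, 0, -0.134, 0, 0, 0, 45, 0, 0, -0.134, 0, 0, 0]
}}

```text
clock: 12.75
position: [0.5849, 0.0805, 0.1032]
ee_rot: [0.641, 0.768, 0.0, 0.0]
ft_force: [0.6, -0.6, -0.4]
grip_width: 0.526
grasp_force: 0.0
```

{"name": "step_arm", "arguments": {
  "commands": [35, 0, 0, 0, 0, 0, 0, 28, 0, 0, 0, 0, 0, 0, 22, 0, 0, 0, 0, 0, 0, 17, 0, 0, 0, 0, 0, 0, 12, 0, 0, 0, 0, 0, 0, 5, 0, 0, 0, 0, 0, 0, 5, 0, 0, 0, 0, 0, 0, 5, 0, 0, 0, 0, 0, 0, 5, 0, 0, 0, 0, 0, 0, 5, 0, 0, 0, 0, 0, 0]
}}

```text
clock: 14.0
position: [0.5852, 0.0806, 0.1031]
ee_rot: [0.641, 0.768, 0.0, 0.0]
ft_force: [6.4, 0.5, -2.1]
grip_width: 0.156
grasp_force: 40.1
```

{"name": "step_arm", "arguments": {
  "commands": [5, 0, 0, 0, 0, 0, -0.015, 5, 0, 0, 0, 0, 0, -0.045, 5, 0, 0, 0, 0, 0, -0.08, 5, 0, 0, 0, 0, 0, -0.12, 5, 0, 0, 0, 0, 0, -0.16, 5, 0, 0, 0, 0, 0, -0.2, 5, 0, 0, 0, 0, 0, -0.24, 5, 0, 0, 0, 0, 0, -0.27, 5, 0, 0, 0, 0, 0, -0.29, 5, 0, 0, 0, 0, 0, -0.3]
}}

```text
clock: 15.25
position: [0.5843, 0.0808, 0.1031]
ee_rot: [0.92, 0.393, -0.0, -0.0]
ft_force: [-2.3, 1.4, 3.8]
grip_width: 0.155
grasp_force: 40.8
```

{"name": "step_arm", "arguments": {
  "commands": [5, 0, 0, 0, 0, 0, -0.015, 5, 0, 0, 0, 0, 0, -0.045, 5, 0, 0, 0, 0, 0, -0.08, 5, 0, 0, 0, 0, 0, -0.12, 5, 0, 0, 0, 0, 0, -0.16, 5, 0, 0, 0, 0, 0, -0.19, 5, 0, 0, 0, 0, 0, -0.205, 5, 0, 0, 0, 0, 0, -0.215, 5, 0, 0, 0, 0, 0, -0.215, 5, 0, 0, 0, 0, 0, -0.215]
}}

```text
clock: 16.5
position: [0.5842, 0.0814, 0.1031]
ee_rot: [0.998, 0.067, -0.001, -0.001]
ft_force: [-3.6, 3.2, 5.2]
grip_width: 0.155
grasp_force: 41.0
```

```bash
python3 - <<'E'
from h import *
o=get_obs();q=o['ee_rot'];print(o['clock'],o['position'],q,o['ft_force'],o['torque'],np.degrees(np.arctan2(q[1]**2-q[0]**2,2*q[0]*q[1])))
crop('top','pics/c3.png',190,150,120,125,4.8)
E
```

```text
16.5 [0.58416312 0.08142543 0.10305837] [ 9.97770213e-01  6.67372636e-02 -6.15173353e-04 -6.01281480e-04] [-3.61412253  3.16958844  5.16007726] [ 0.59471984  0.60086509 -0.04761617] -82.34678184067324
```

View pics/c3.png

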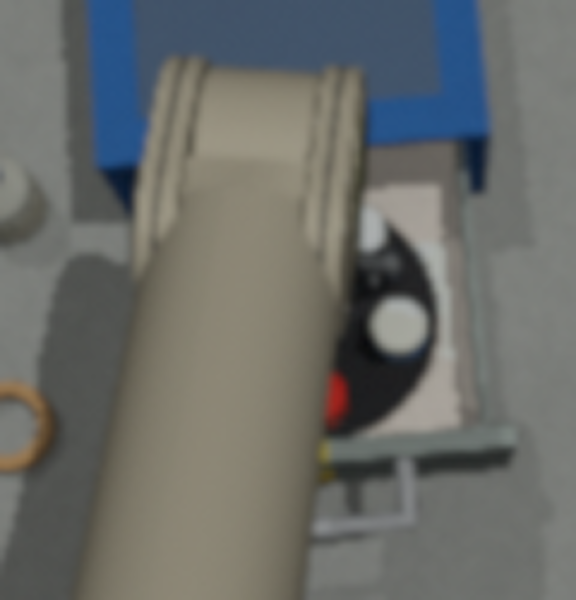

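The arm hides the middle of the drawer. One white lid is visible at (399,325), and the edge of the red lid at about (347,398). I'll check with that lid and the side view.

```bash
python3 - <<'E'
from h import *
L=ray('top',190+399/4.8-.4,150+325/4.8-.4,.086);c=np.array([.5838,.0806]);d=L[:2]-c
print(L,np.hypot(*d),np.degrees(np.arctan2(d[1],d[0])),'want -100.3')
R=ray('top',190+347/4.8-.4,150+398/4.8-.4,.086);print('red right edge',R)
crop('side','pics/s2.png',200,120,150,120,5)
E
```

```text
[0.57333892 0.02062631 0.086     ] 0.06087920371460476 -99.89443790642656 want -100.3
red right edge [0.52150769 0.05290499 0.086     ]
```

View pics/s2.png

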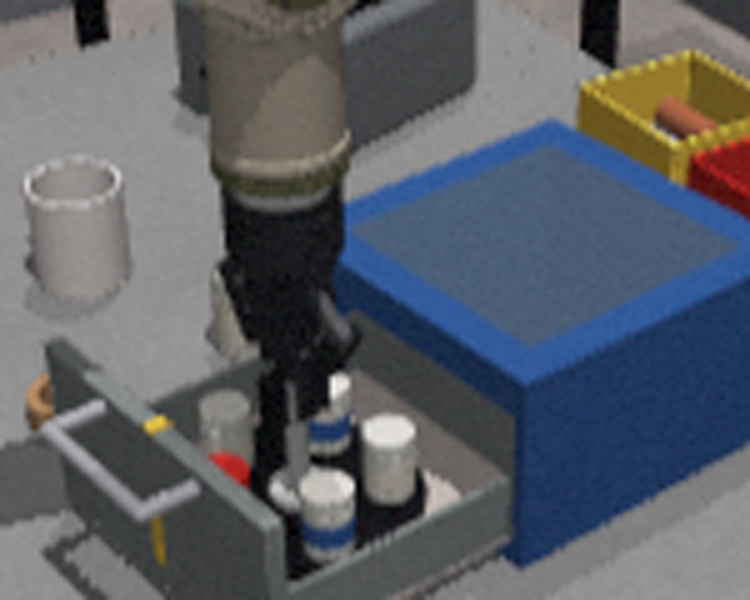

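The white lid's angle puts the red jar within about 0.5° of the mark. The side view shows the red lid at (228,468), behind the yellow mark, with the drawer out and the knob held. I'm handing in.

```bash
python3 -c "
from workcell import *
print(hand_in())"
```

```text
the job is handed in; nothing more can be done
None
```

The drawer is pulled out to its stop and the red-lidded jar stands at the front, within about 0.5° of the yellow mark by camera; I handed in at about 17 s with the gripper still holding the knob, but no verdict came back.

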